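Hold a bracket in the earth-bond test nest

TASK

Prepare and make an earth-bond test: first turn the dial on the test nest until its pointer stands at the one long, bold mark of the scale. Then take the aluminium bracket, lay its foot flat in the nest with its long side along the long fence, push it into the corner so that it bears on both metal fences at once, and finish still gripping it and pressing it against both. Leave the dial at the mark and the other things where they are.

Things in the scene. Friction and masses are not known exactly. Their poses are not given: they have to be found in the camera images.
- test_nest: Fixed test nest: grey base plate 150 (x) x 220 (y) x 12 mm high. Origin: centre of the underside, on the worktop; x points to its far side (where the long fence is), y to its left, z up. Seen from the robot the control pod with the dial is on its right end (y -110 to -30 mm, top 38 mm above the worktop); the open nest with the two fences is on its left part. It stands turned by up to 0.25 rad.
- corner (a point): The inner corner of the nest: the point on the top of the base plate (12 mm above the worktop) where the planes of the two fences' inner faces meet. Axes as test_nest: the free nest floor lies to -x and +y of it (about 115 mm in x and 130 mm in y).
- long_fence: Steel fence at the far side of the nest, 12 (x) x 105 (y) x 14 mm high, rigidly fixed on the base plate (its top 26 mm above the worktop), polished: fences and nest floor are slippery (friction about 0.2). Origin: centre of its underside; its inner face looks to the nest's -x, 6 mm from the origin.
- short_fence: Steel fence at the right side of the nest, beside the pod, 85 (x) x 10 (y) x 14 mm high, rigidly fixed (top 26 mm above the worktop). Origin: centre of its underside; its inner face looks to the nest's +y, 5 mm from the origin.
- bracket: Loose machined aluminium bracket, shape of an upside-down T, about 0.2 kg: a rectangular foot 50 (x) x 70 (y) x 12 mm, with an upright web on it along the middle, 14 mm thick (x), 54 mm long (y), reaching from 12 to 50 mm height. Grip the web across its 14 mm. Origin: centre of the underside; the long side is y; a half turn makes no difference. Pressed home, its origin is 25 mm to -x and 35 mm to +y of corner, at the height of corner.
- dial (a joint): Turn angle of the dial in rad, about the vertical, growing counter-clockwise seen from above; 0 when its pointer points along the nest's +x. The pointer's angle in the nest frame equals this value. Stiff friction holds it where it is left (about 0.04 N m); no stop near the working range. At the start the mark is 0.5 to 1.4 rad counter-clockwise of the pointer.
- dial_grip (a point): Point on the dial's axis at the middle height of its grip bar (59 mm above the worktop). The bar is 40 mm long along the pointer's direction, 12 mm wide, from 47 to 69 mm above the worktop, with a white line from the axis to the pointer end only.
- pointer (a point): The tip of the dial's pointer, 30 mm from the dial's axis.
- mark (a point): The long bold white mark of the fixed black scale ring round the dial (76 mm across), at 30 mm from the dial's axis. The other marks are short and thin, 15 degrees apart.
- big_cap: Bystander: black capacitor can 36 mm across, 54 mm tall; origin: centre of the underside.
- screw_tin: Bystander: round pale tin 57 mm across, 35 mm tall; origin: centre of the underside.
- wick_reel: Bystander: flat white reel 49 mm across, 10 mm tall; origin: centre of the underside.
- heat_sink: Bystander: small black finned heat sink 20x30x25 mm; origin: centre of the underside.
- part_box: Bystander: small clear box with a lid 44x58x26 mm; origin: centre of the underside.

How it is judged (in metres and radians):
On the way, in this order (a step that is already met when the one before it is completed fails the run):
1. the dial's pointer stands at the long mark, the bracket still away from the nest's corner (horizontal distance between pointer and mark below 0.004 m and horizontal distance between bracket and corner above 0.06 m), for 0.2 s.
2. the bracket is pressed into the corner against both fences (horizontal distance between pointer and mark below 0.004 m and contact force between bracket and long_fence above 1.5 N and contact force between bracket and short_fence above 1.5 N and contact force between the fingers and bracket above 1.5 N and x of bracket in the frame of corner between -0.0275 and -0.0225 m and y of bracket in the frame of corner between 0.0325 and 0.0375 m and z of bracket in the frame of corner between -0.002 and 0.002 m and angle between the y axis of bracket and the y axis of test_nest, either way round below 0.04 rad and angle between bracket's own z axis and vertical below 0.05 rad and linear speed of bracket below 0.01 m/s), for 0.2 s.
At the end, for the whole second after the job is handed in: Pointer within 4 mm of the mark; bracket flat on the base plate (2 mm, 0.05 rad), long side along the long fence within 0.04 rad, within 2.5 mm of fully home in x and y, at rest, pressing each fence with over 1.5 N, still gripped (over 1.5 N) (all of step 2); the arm keeps its last pose, push and grip.
It fails at once if a bystander is pushed more than 30 mm away (distance of any of big_cap, screw_tin, wick_reel, heat_sink, part_box from where it was at the start of the episode above 0.03 m).
It also fails if it takes over 64 s, if anything falls off the work surface, if the arm or the gripper's body presses on something with over 40 N, if the wrist force passes 120 N, or if a joint passes its speed limit or range.

ROBOT

A 6-joint arm with a two-finger parallel gripper is mounted at the origin on a cart in front of the work surface, level with it; the furniture and walls round the work are solid. World frame = base frame: x ahead of the robot, y to its left, z up, the work surface at z = 0. Lengths are in mm, angles in rad, forces in N, time in s.
With the tool pointing down it reaches from about 275 to 750 mm from the base axis. Payload 10.2 kg.
Tool frame: the origin (TCP) lies between the finger pads; the fingertips stand 22 mm ahead of it and the grasp point (between the pads) lies 3 mm ahead of it (ctrl.nose_length is the distance from the TCP to the fingertips, in mm); z points along the fingers, y is the line along which they close (so a half turn about z gives the same grasp; the last joint's range is limited). The gripper opens to 85 mm and grips with 20 to 120 N. Pads are 22 mm wide; open, the fingers measure 114 mm over their backs; the gripper's body (76 mm by 85 mm) begins 54 mm behind the grasp point. The pads swing forward as they close: fully open they stand 13 mm farther back than shut.
Start: joints at [-1.37, 0.313, 1.498, -0, 1.331, -0.223], TCP at [215.883, -478.567, 253.294] pointing down, gripper open.
Joint ranges: [-2.94, 2.94], [-0.97, 2.17], [0.19, 2.56], [-1.23, 4.37], [0.02, 3.11], [-2.88, 2.88]. Speed limits (rad/s): [2.39, 2.39, 3.01, 3.14, 3.14, 3.14].

INTERFACE

Orientations are given as a unit quaternion [w, x, y, z].
In Python, from rig import sense, imaging, ctrl gives the robot as it stands. The module is installed in compiled form; this text tells all that it offers.
- The arm moves only by the tool apply_moves, never from a script. Its argument "commands" is a list of rows, each a list of 5 numbers: the gripper command: -1 is fully open, 1 is shut, values between are in proportion, then the shift along the tool's x, y, z in mm, then the turn about the tool's z in degrees. A call has 1 to 20 rows; each row shifts and turns the commanded pose from where the row before left it, along the tool's axes as they then stand; what a row does not reach is not made up. A row lasts 1/8 s, in which the tool goes at most 62.5 mm and 10.7 degrees, less where a joint would pass 70% of its speed; a pose out of reach is approached as far as the arm can. A call is refused whole if a number of a shift passes 62.5 or a number of a turn 10.7, either way. A call with a gripper value outside its range is refused whole. The fingers move at their own pace and stop on an object; "newtons" is the grip in N (left out, the last holds). Time passes only in rows, so rows that do not move let the fingers close. It gives the time, the measured TCP pose, the force, the opening and the grip force at its end, in the units of the state.
- sense(): the state, without advancing time (a new reading comes with each control period).
- imaging.capture(name): name is "scene" or "side" or "wrist"; returns the picture (420x560x3 uint8, blue, green, red); there is no depth.
- imaging.calibration(name): a dict with "camera_matrix" (3x3 intrinsics, pixels), "world_to_cam" (4x4, takes a point from world to camera coordinates). Camera axes: x right, y up, looking along -z (the intrinsics and any distortion apply to the point x, -y, -z); pixel columns grow to the right and rows downward; lengths in mm; the calibration is good to about 2 mm. A picture is of the moment at which its call begins: read the wrist's pose just before it. calibration takes no time and is no camera call; for the wrist camera it gives the pose at the moment of the call.
- ctrl.finish_job(): hands the job in; it is judged then, once.
The state is a dict: "time_s": time; "joints": joint angles; "dq": joint speeds; "tau": joint torques, N m; "eef_pos": TCP position; "ee_rot": TCP orientation; "force": force on the tool from outside, world axes, zero at the start; "wrist_torque": the same for the moment, N m; "grip_width": opening from 0.0 (shut) to 1.0 (fully open); "grip_force": force on a finger pad.
Only numpy, scipy, OpenCV 4.12 (cv2) and the standard library are available. Lean on these libraries where they do the work, as an engineer would, in place of code of your own. Each camera call takes 0.05 s, during which the arm holds its last target. There are 200 camera calls.

## Working session

There is one attempt and no reset: what is moved stays moved. The work goes in short steps, Python scripts to look and compute and a tool call to move; the robot and the scene stay as the last step left them, time stands still between calls to the robot, and variables do not carry over. Pictures are saved under pics/ and viewed, at most 10 in all, crops included, and the job is handed in when it is done.

Besides the shell and the picture viewer there is one more tool, called as name([rows], argument=value, ...), one row to a line, values as JSON. apply_moves: Moves the arm, as the interface text tells. Its arguments: {"type":"object","properties":{"commands":{"type":"array","items":{"type":"array","items":{"type":"number"}}},"newtons":{"type":"number"}},"required":["commands"]}

```bash
mkdir -p pics
cat > h.py <<'E'
import numpy as np,cv2
from rig import sense,imaging,ctrl
def cal(n):
    c=imaging.calibration(n);return np.array(c["camera_matrix"]),np.array(c["world_to_cam"]),c
def ray(K,W,uv):
    p=np.linalg.inv(K)@[uv[0],uv[1],1.];d=W[:3,:3].T@np.array([p[0],-p[1],-p[2]])
    return -W[:3,:3].T@W[:3,3],d/np.linalg.norm(d)
def onz(K,W,uv,z):
    o,d=ray(K,W,uv);return o+d*(z-o[2])/d[2]
def proj(K,W,P):
    q=W[:3,:3]@np.array(P,float)+W[:3,3];p=K@[q[0],-q[1],-q[2]];return p[:2]/p[2]
def tri(r):
    A=sum(np.eye(3)-np.outer(d,d) for o,d in r);b=sum((np.eye(3)-np.outer(d,d))@o for o,d in r)
    return np.linalg.solve(A,b)
E
python3 - <<'E'
from h import *
print(sense()['eef_pos'],sense()['ee_rot'],ctrl.nose_length)
for n in ["scene","side","wrist"]:
    K,W,c=cal(n);im=imaging.capture(n);cv2.imwrite(f'pics/{n}0.png',im)
    print(n,K.round(1).tolist(),(-W[:3,:3].T@W[:3,3]).round(),[k for k in c])
a=cv2.imread('pics/scene0.png');b=cv2.imread('pics/side0.png');
E
```

```text
[ 215.83567779 -478.32674805  252.73526369] [-6.45616375e-04  9.77632393e-01  2.10319962e-01  7.40436776e-06] 22.0
scene [[395.9, 0.0, 289.4], [0.0, 395.9, 206.3], [0.0, 0.0, 1.0]] [-132.  883.  490.] ['camera_matrix', 'world_to_cam']
side [[462.1, 0.0, 272.2], [0.0, 462.1, 214.4], [0.0, 0.0, 1.0]] [ 498. 1036.  523.] ['camera_matrix', 'world_to_cam']
wrist [[293.8, 0.0, 286.2], [0.0, 293.8, 209.0], [0.0, 0.0, 1.0]] [ 277. -452.  376.] ['camera_matrix', 'world_to_cam']
```

View pics/scene0.png

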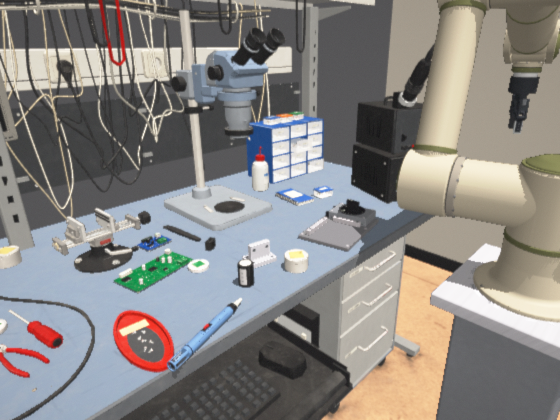

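View pics/side0.png

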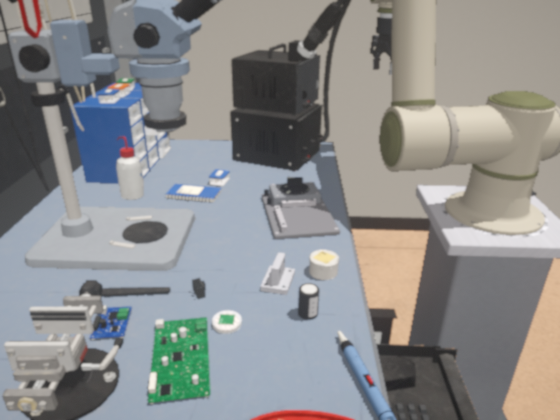

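The scene picture shows the nest at about (340,228) with the dial at (352,206). The bracket is at (259,253), between the black cap (246,272) and the tin (296,261). In the side picture the nest is at (298,213), the dial at (293,187), the bracket at (279,273), the tin at (323,264) and the cap at (309,301).

Run:
```python
from h import *
K1,W1,_=cal("scene");K2,W2,_=cal("side")
for n,a,b,z in [("dial",(352,203),(294,183),69),("brk top",(260,243),(278,262),50),("tin",(296,254),(324,257),35),("cap",(245,263),(309,290),54),("nestmid",(335,235),(305,215),12),("wick",(198,266),(227,322),10)]:
    print(n,tri([ray(K1,W1,a),ray(K2,W2,b)]).round(),onz(K1,W1,a,z).round(),onz(K2,W2,b,z).round())
a=cv2.imread('pics/scene0.png')[190:290,230:390];b=cv2.imread('pics/side0.png')[165:325,240:360]
a=cv2.resize(a,None,fx=2.5,fy=3.75*.667,interpolation=3);b=cv2.resize(b,None,fx=2.5,fy=2.5,interpolation=3)
o=np.zeros((400,800,3),np.uint8);o[:a.shape[0],:400]=a[:,:400];o[:400,420:720]=b;cv2.imwrite('pics/c1.png',o)
K,W,_=cal("wrist");R=W[:3,:3];print(R.round(3));
```

```text
dial [490. -27.  58.] [479. -13.  69.] [490.   6.  69.]
brk top [518. 314.  46.] [515. 316.  50.] [518. 324.  50.]
tin [430. 279.  36.] [432. 277.  35.] [430. 280.  35.]
cap [463. 407.  52.] [462. 407.  54.] [463. 411.  54.]
nestmid [462.  83.  14.] [456.  94.  12.] [462.  63.  12.]
wick [599. 441.   6.] [593. 445.  10.] [598. 446.  10.]
[[ 0.411 -0.912 -0.002]
 [ 0.879  0.397 -0.264]
 [ 0.242  0.107  0.964]]
```

View pics/c1.png

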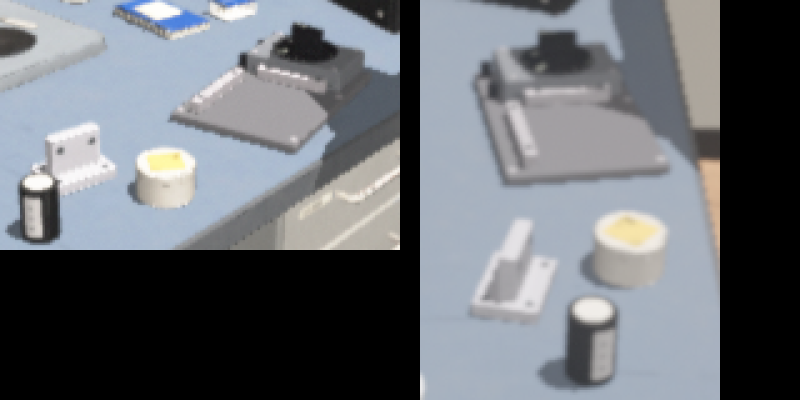

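```bash
cat >> h.py <<'E'
from scipy.spatial.transform import Rotation as Ro
def tool():
    s=sense();q=s['ee_rot'];return np.array(s['eef_pos']),Ro.from_quat([q[1],q[2],q[3],q[0]]).as_matrix()
def to(P):
    p,R=tool();return (R.T@(np.array(P)-p)).round(1)
E
python3 - <<'E'
from h import *
K1,W1,_=cal("scene");K2,W2,_=cal("side")
print(tri([ray(K1,W1,(239,137)),ray(K2,W2,(165,122))]).round(), tri([ray(K1,W1,(202,192)),ray(K2,W2,(76,225))]).round())
print(to([440,50,250]))
E
```

```text
[742. 178. 261.] [963. 176.  34.]
[ 421.6 -389.5    3.3]
```

apply_moves([
  [-1,42.2,-38.9,0,0],
  [-1,42.2,-38.9,0,0],
  [-1,42.2,-38.9,0,0],
  [-1,42.2,-38.9,0,0],
  [-1,42.2,-38.9,0,0],
  [-1,42.2,-38.9,0,0],
  [-1,42.2,-38.9,0,0],
  [-1,42.2,-38.9,0,0],
  [-1,42.2,-38.9,0,0],
  [-1,42.2,-38.9,0,0],
  [-1,0,0,0,0],
])

```text
time_s: 1.52
eef_pos: [440.9, 52.5, 252.9]
ee_rot: [-0.0, 0.977, 0.213, -0.0]
force: [-0.4, -0.6, -0.1]
grip_width: 0.999
grip_force: 0.0
```

Run:
```python
from h import *
K,W,_=cal("wrist");np.savez('w1.npz',K=K,W=W);im=imaging.capture("wrist");cv2.imwrite('pics/w1.png',im)
print(tool()[0].round(1),proj(K,W,(488,-20,60)),proj(K,W,(517,314,50)))
```

```text
[440.5  50.8 252.9] [364.42798952 180.28329877] [73.54806274  9.92076745]
```

View pics/w1.png

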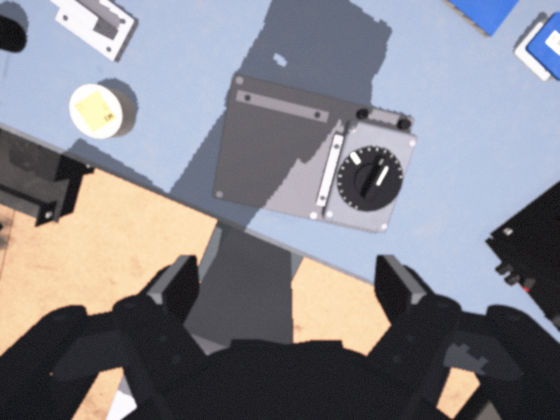

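The wrist picture shows the nest plate (corners about (237,74), (215,196), (383,232), (415,112)). The dial is at (370,179), with a bold mark near (355,158) and the white pointer line near (382,176). The bracket is at (97,28) and the tin at (97,110). I'll take a closer second view.

Run:
```python
from h import *
print(to([450,-30,165]))
```

```text
[-24.8  77.5  87.9]
```

apply_moves([
  [-1,-8,26,29,0],
  [-1,-8,26,29,0],
  [-1,-8,26,29,0],
  [-1,0,0,0,0],
])

```text
time_s: 2.08
eef_pos: [449.6, -33.4, 164.8]
ee_rot: [-0.001, 0.978, 0.208, -0.002]
force: [0.7, 1.4, 0.6]
grip_width: 1.002
grip_force: 0.0
```

Run:
```python
from h import *
K,W,_=cal("wrist");np.savez('w2.npz',K=K,W=W);im=imaging.capture("wrist");cv2.imwrite('pics/w2.png',im)
u,v=proj(K,W,(488,-20,50));print(tool()[0].round(1),u,v)
u0,v0=max(0,int(u)-150),max(0,int(v)-110);c=im[v0:v0+220,u0:u0+300];print(u0,v0)
cv2.imwrite('pics/w2c.png',cv2.resize(c,None,fx=2.6,fy=2.6,interpolation=3))
```

```text
[450.2 -32.5 166.1] 289.9256341302759 162.23616291954033
139 52
```

View pics/w2c.png

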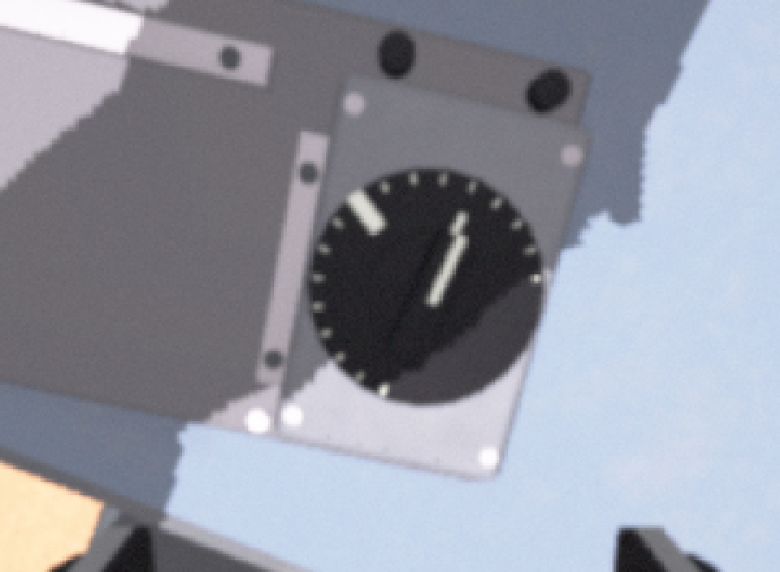

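The crop (scale 2.6, offset (139,52)) shows the scale ring centred at (426,286), the bold mark at (366,212), the bar line from (433,303) to (461,235) and the pointer tip at (460,220). The short fence's inner edge runs from (303,131) to (260,378), and the long fence's right end is at (270,83).

Run:
```python
from h import *
A=np.load('w1.npz');B=np.load('w2.npz');K=A['K'];Wa,Wb=A['W'],B['W']
c=lambda x,y:(x/2.6+139,y/2.6+52)
def refine(name,g,r=6,white=True):
    im=cv2.cvtColor(cv2.imread(name),cv2.COLOR_BGR2GRAY).astype(float);x,y=map(int,g)
    p=im[y-r:y+r+1,x-r:x+r+1];w=p-np.median(p) if white else np.median(p)-p;w=np.clip(w-0.4*w.max(),0,None)
    Y,X=np.mgrid[y-r:y+r+1,x-r:x+r+1];return (X*w).sum()/w.sum(),(Y*w).sum()/w.sum()
ell={}
for n in('w1','w2'):
    im=cv2.imread(f'pics/{n}.png');m=(im.max(2)<62).astype(np.uint8)
    g=(370,179) if n=='w1' else c(426,286)
    m=cv2.morphologyEx(m,cv2.MORPH_CLOSE,np.ones((9,9)))
    cs,_=cv2.findContours(m,0,1);k=min(cs,key=lambda k:-cv2.pointPolygonTest(k,(float(g[0]),float(g[1])),True))
    e=cv2.fitEllipse(cv2.convexHull(k));ell[n]=e[0];print(n,e)
P=tri([ray(K,Wa,ell['w1']),ray(K,Wb,ell['w2'])]);print('ring tri',P.round(1),'z40:',onz(K,Wa,ell['w1'],41).round(1),onz(K,Wb,ell['w2'],41).round(1))
print('axis top',onz(K,Wb,c(433,303),69).round(1))
C=onz(K,Wb,ell['w2'],41)
mk=onz(K,Wb,c(366,212),41);print('mark',mk.round(1),np.linalg.norm(mk-C))
l=onz(K,Wb,c(461,235),69)-onz(K,Wb,c(433,303),69);pt=onz(K,Wb,c(460,220),43)-C
am=np.arctan2(*(mk-C)[1::-1]);ap=np.arctan2(l[1],l[0]);print('ang mark,ptr',am,ap,np.arctan2(pt[1],pt[0]),'len',np.linalg.norm(l),np.linalg.norm(pt))
for g1,g2 in [((329,214),(292,416)),((383,227),(489,457)),((347,127),(354,104)),((317,115),(230,57)),((337,149),(309,173)),((322,200),(273,360)),((314,215),(258,421))]:
    q1=refine('pics/w1.png',g1,4,g2 not in[(230,57),(309,173),(273,360)]);print(g2,np.round(q1),tri([ray(K,Wa,q1),ray(K,Wb,c(*g2))]).round(1))
r=[onz(K,Wb,c(*g),38) for g in[(354,104),(571,155),(489,457),(292,416)]]
print('yaw',[np.arctan2(*(a-b)[1::-1]) for a,b in[(r[0],r[3]),(r[1],r[2])]],[np.arctan2(*-(a-b)[0::1][:2]*[1,-1]) for a,b in[(r[0],r[1]),(r[3],r[2])]])
s=[onz(K,Wb,c(*g),26) for g in[(303,131),(260,378)]];f=[onz(K,Wb,c(*g),26) for g in[(268,83),(20,32)]]
print('short edge',np.round(s,1),np.arctan2(*(s[0]-s[1])[1::-1]),'long',np.round(f,1),np.arctan2(-(f[1]-f[0])[0],(f[1]-f[0])[1]))
```

```text
w1 ((371.1963806152344, 178.7010955810547), (56.21992874145508, 61.7589225769043), 34.24827575683594)
w2 ((298.880859375, 156.94371032714844), (73.78787231445312, 91.25157165527344), 53.95054626464844)
ring tri [494.3 -24.   64.8] z40: [492.  -32.2  41. ] [494.1 -25.5  41. ]
axis top [490.4 -31.5  69. ]
mark [504.9  -3.4  41. ] 24.582146414281365
ang mark,ptr 1.1165920104206688 0.04412766014635762 -0.2679008055453977 len 20.445765403823177 21.413652749509648
(292, 416) [329. 214.] [434.1  -7.3  40.9]
(489, 457) [384. 226.] [447.3 -74.9  38.5]
(354, 104) [350. 130.] [531.8  13.5  30.2]
(230, 57) [317. 115.] [530.3  54.8  27.5]
(309, 173) [339. 149.] [507.5  17.1  42.7]
(273, 360) [324. 200.] [447.4   5.4  38.1]
(258, 421) [313. 215.] [418.2   3.5  13.2]
yaw [np.float64(0.2004404764023502), np.float64(0.20341160250306461)] [np.float64(0.20266677036855288), np.float64(0.20580658958125356)]
short edge [[519.4  25.6  26. ]
 [437.4   8.1  26. ]] 0.21009134240518987 long [[528.2  41.3  26. ]
 [510.3 117.9  26. ]] 0.22929207629909926
```

Run:
```python
from h import *
A=np.load('w1.npz');B=np.load('w2.npz');K=A['K'];Wa,Wb=A['W'],B['W']
c=lambda x,y:(x/2.6+139,y/2.6+52)
P=tri([ray(K,Wa,(371,179)),ray(K,Wb,c(426,286))]);print('ring tri',P.round(1))
for z in (38,41,44):
    C=onz(K,Wb,c(426,286),z);mk=onz(K,Wb,c(366,212),z)-C;mo=onz(K,Wb,c(356,195),z)-C;print(z,C.round(1),np.linalg.norm(mk),np.linalg.norm(mo),np.arctan2(mk[1],mk[0]),'edge r',np.linalg.norm(onz(K,Wb,c(309,286),z)-C))
for g in [(433,303)]:print(onz(K,Wb,c(*g),69))
for z in (42,45,48): p=onz(K,Wb,c(460,220),z);C=onz(K,Wb,c(426,286),41);print(z,np.linalg.norm((p-C)[:2]),np.arctan2(*(p-C)[1::-1]))
print(sense()['joints'].round(2) if hasattr(sense()['joints'],'round') else sense()['joints'])
p,R=tool();print(np.arctan2(R[1,0],R[0,0]));print(to([490.5,-31,95]))
```

```text
ring tri [492.1 -29.6  48.4]
38 [491.4 -30.5  38. ] 30.304424403607186 36.30364771506396 1.1130960150702198 edge r 38.04910208778153
41 [491.7 -30.3  41. ] 29.940735323657677 35.86796083118006 1.11309601507022 edge r 37.592467678663276
44 [491.9 -30.   44. ] 29.577046243708168 35.43227394729616 1.1130960150702203 edge r 37.135833269545046
[490.38233712 -31.49132067  69.        ]
42 23.03717209428395 -0.04225460765920606
45 22.99049542862909 -0.02944627567853472
48 22.947605413022085 -0.01658794881285076
[-0.33  0.25  1.83  0.    1.06  0.82]
0.42079050096327325
[37.5 15.1 71.1]
```

apply_moves([
  [-1,12.5,5,20,0],
  [-1,12.5,5,20,0],
  [-1,12.5,5,20,0],
  [-1,0,0,8,7.4],
  [-1,0,0,0,7.4],
  [-1,0,0,0,7.4],
  [-1,0,0,0,0],
])

```text
time_s: 3.0
eef_pos: [491.5, -29.5, 99.4]
ee_rot: [0.0, 1.0, 0.019, 0.001]
force: [0.2, -0.7, -0.5]
grip_width: 1.001
grip_force: 0.0
```

Run:
```python
from h import *
p,R=tool();print(p.round(1),np.arctan2(R[1,0],R[0,0]));print(to([491,-31,71]))
```

```text
[491.5 -29.5  99.4] 0.0377063737225618
[-0.6  1.5 28.4]
```

apply_moves([
  [-1,0,1,14,0],
  [-1,0,0,14,0],
  [-1,0,0,0,0],
  [1,0,0,0,0],
  [1,0,0,0,0],
  [1,0,0,0,0],
  [1,0,0,0,0],
  [1,0,0,0,0],
  [1,0,0,0,0],
  [1,0,0,0,0],
], newtons=30)

```text
time_s: 4.25
eef_pos: [491.1, -29.9, 70.6]
ee_rot: [-0.001, 1.0, 0.018, -0.0]
force: [-0.9, 6.0, 4.6]
grip_width: 0.134
grip_force: 31.7
```

apply_moves([
  [1,0,0,0,-8.8],
  [1,0,0,0,-8.8],
  [1,0,0,0,-8.8],
  [1,0,0,0,-8.8],
  [1,0,0,0,-8.8],
  [1,0,0,0,-8.8],
  [1,0,0,0,-8.8],
  [1,0,0,0,0],
  [1,0,0,0,0],
  [1,0,0,0,0],
])

```text
time_s: 5.5
eef_pos: [490.5, -28.9, 70.6]
ee_rot: [-0.002, 0.85, 0.528, 0.0]
force: [-3.8, 12.4, 8.0]
grip_width: 0.136
grip_force: 32.2
```

Run:
```python
from h import *
p,R=tool();print(p.round(1),np.arctan2(R[1,0],R[0,0]),sense()['force'],sense()['wrist_torque'])
```

```text
[490.5 -28.9  70.6] 1.1113261663452993 [-3.84294822 12.35637071  7.96070473] [1.97033793 0.52684855 0.03434569]
```

apply_moves([
  [-1,0,0,0,0],
  [-1,0,0,0,0],
  [-1,0,0,0,0],
  [-1,0,0,0,0],
  [-1,0,0,-20,0],
  [-1,0,0,-35,0],
  [-1,-22,0,-40,0],
  [-1,-23,0,0,0],
  [-1,0,0,0,0],
])

```text
time_s: 6.62
eef_pos: [470.9, -71.8, 165.5]
ee_rot: [0.0, 0.85, 0.527, 0.0]
force: [0.7, 0.2, -0.7]
grip_width: 0.998
grip_force: 0.0
```

Run:
```python
from h import *
K,W,_=cal("wrist");np.savez('w3.npz',K=K,W=W);im=imaging.capture("wrist");cv2.imwrite('pics/w3.png',im)
u,v=proj(K,W,(491,-30,50));print(tool()[0].round(1),u,v)
u0,v0=max(0,int(u)-150),max(0,int(v)-110);c=im[v0:v0+220,u0:u0+300];print(u0,v0)
cv2.imwrite('pics/w3c.png',cv2.resize(c,None,fx=2.6,fy=2.6,interpolation=3))
```

```text
[471.1 -71.1 165.2] 284.49543811699397 154.5504701709822
134 44
```

View pics/w3c.png

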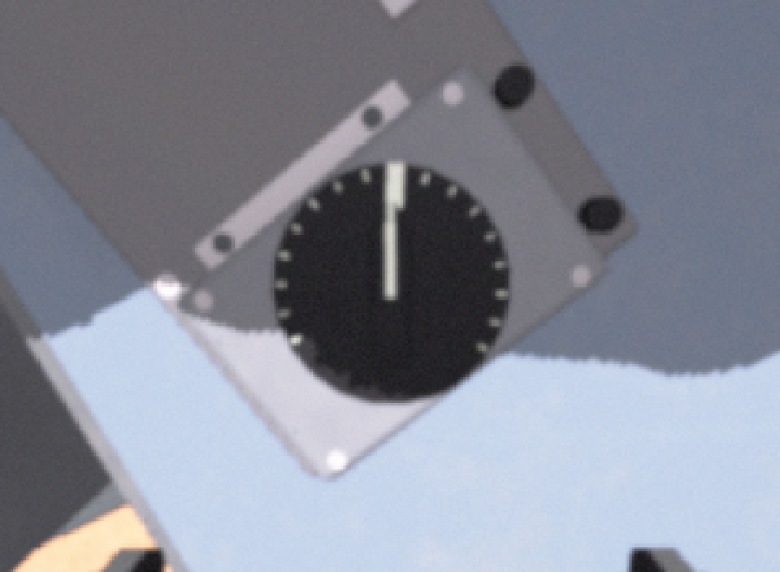

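The pointer line and the bold mark are in line at (393,185) in the crop, so the dial is set. Next is the bracket.

apply_moves([
  [-1,46,-18.6,-4,0],
  [-1,46,-18.6,-4,0],
  [-1,46,-18.6,-4,0],
  [-1,46,-18.6,-4,0],
  [-1,46,-18.6,-4,0],
  [-1,46,-18.6,-4,0],
  [-1,46,-18.6,-1,0],
  [-1,0,0,0,0],
  [-1,0,0,0,0],
])

```text
time_s: 7.8
eef_pos: [496.9, 275.4, 189.7]
ee_rot: [-0.0, 0.849, 0.528, -0.001]
force: [0.5, -0.4, 0.1]
grip_width: 1.003
grip_force: 0.0
```

Run:
```python
from h import *
K,W,_=cal("wrist");np.savez('w4.npz',K=K,W=W);im=imaging.capture("wrist");cv2.imwrite('pics/w4.png',im)
u,v=proj(K,W,(517,315,25));p,R=tool();print(p.round(1),np.arctan2(R[1,0],R[0,0]),u,v,sense()['joints'])
u0,v0=max(0,int(u)-150),max(0,int(v)-110);c=im[v0:v0+220,u0:u0+300];print(u0,v0)
cv2.imwrite('pics/w4c.png',cv2.resize(c,None,fx=2.6,fy=2.6,interpolation=3))
```

```text
[497.1 274.9 189.9] 1.1110873999157493 286.20766884356567 152.08523177632466 [ 2.99008623e-01  4.61265985e-01  1.45452255e+00 -1.64948920e-04
  1.22677743e+00  7.58773492e-01]
136 42
```

View pics/w4c.png

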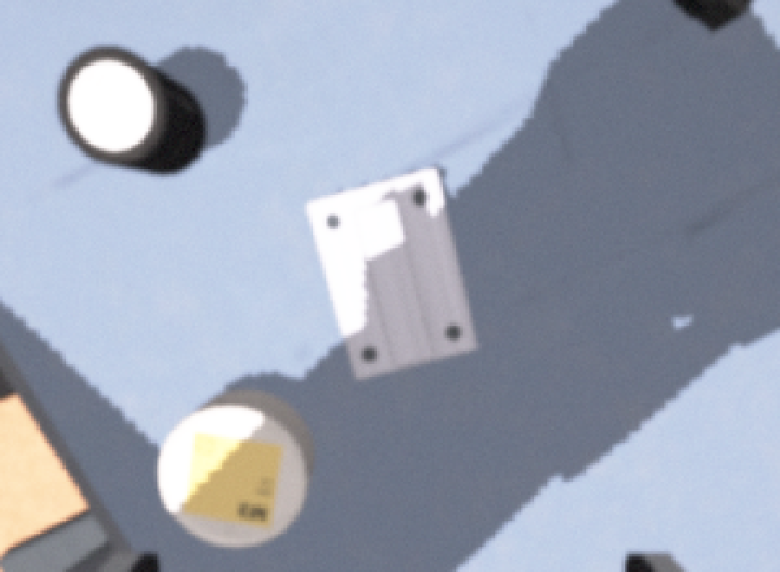

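The bracket's foot corners in the crop (offset (136,42)) are (308,202), (441,168), (478,348) and (358,378). Its holes are at (333,221), (420,197), (453,332) and (370,355). The tin (232,475) and the cap (110,105) are clear of the fingers.

Run:
```python
from h import *
B=np.load('w4.npz');K=B['K'];W=B['W']
A=np.load('w1.npz')
c=lambda x,y:(x/2.6+136,y/2.6+42)
h=[onz(K,W,c(*g),12) for g in[(333,221),(420,197),(453,332),(370,355)]]
f=[onz(K,W,c(*g),12) for g in[(308,202),(441,168),(478,348),(358,378)]]
w=[onz(K,W,c(*g),50) for g in[(362,208),(400,200),(432,357),(392,365)]]
for n,q in(('h',h),('f',f),('w',w)):
    q=np.array(q);print(n,q.mean(0).round(1),'sizes',[np.linalg.norm(q[i]-q[i-1]).round(1) for i in range(4)],'long ang',np.arctan2(*(q[0]-q[3])[1::-1]).round(3),np.arctan2(*(q[1]-q[2])[1::-1]).round(3))
```

```text
h [519.2 316.3  12. ] sizes [np.float64(53.1), np.float64(34.1), np.float64(52.6), np.float64(34.0)] long ang 1.373 1.372
f [520.2 316.3  12. ] sizes [np.float64(69.8), np.float64(51.4), np.float64(69.3), np.float64(49.2)] long ang 1.374 1.343
w [520.1 316.2  50. ] sizes [np.float64(53.4), np.float64(12.8), np.float64(53.4), np.float64(14.2)] long ang 1.299 1.325
```

apply_moves([
  [-0.2,0,0,20,-7.3],
  [-0.2,0,0,30,-7.3],
  [-0.2,0,0,40,0],
  [-0.2,0,0,0,0],
  [-0.2,0,0,0,0],
])

```text
time_s: 8.48
eef_pos: [498.1, 275.1, 101.9]
ee_rot: [0.0, 0.776, 0.631, 0.001]
force: [0.1, 0.2, 0.1]
grip_width: 0.602
grip_force: 0.0
```

Run:
```python
from h import *
p,R=tool();print(p.round(1),np.arctan2(R[1,0],R[0,0]));print(to([519.7,316.3,39]))
```

```text
[498.1 275.1 101.9] 1.3652697767339674
[44.7 12.6 63. ]
```

apply_moves([
  [-0.2,22.5,6.3,0,0],
  [-0.2,22.2,6.3,0,0],
  [-0.2,0,0,20,0],
  [-0.2,0,0,22,0],
  [-0.2,0,0,20,0],
  [-0.2,0,0,0,0],
  [1,0,0,0,0],
  [1,0,0,0,0],
  [1,0,0,0,0],
  [1,0,0,0,0],
  [1,0,0,0,0],
  [1,0,0,0,0],
], newtons=60)

```text
time_s: 9.98
eef_pos: [519.4, 316.8, 39.8]
ee_rot: [0.0, 0.776, 0.631, 0.001]
force: [0.8, -1.5, 6.7]
grip_width: 0.156
grip_force: 59.8
```

Run:
```python
from h import *
p,R=tool();print(p.round(1),np.arctan2(R[1,0],R[0,0]))
# corner estimates with yaw 0.203
B=np.load('w2.npz');K=B['K'];W=B['W'];c=lambda x,y:(x/2.6+139,y/2.6+52)
t=0.204;X=np.array([np.cos(t),np.sin(t)]);Y=np.array([-np.sin(t),np.cos(t)])
s=[onz(K,W,c(*g),26)[:2]@Y for g in[(303,131),(260,378)]];f=[onz(K,W,c(*g),26)[:2]@X for g in[(268,83),(20,32)]]
print(s,f);C=X*np.mean(f)+Y*np.mean(s);print('corner',C,'home',C-25*X+35*Y)
D=np.array([491.3,-30.5]);print('corner rel dial nest', (C-D)@X,(C-D)@Y)
for nm,cc in(('w1',None),):
    A=np.load('w1.npz');im=cv2.imread('pics/w1.png')
    for g in[(342,136),(331,120),(247,102),(324,204)]: print(g,onz(A['K'],A['W'],g,26).round(1))
```

```text
[519.4 316.8  39.8] 1.3662434610863594
[np.float64(-80.14006966319491), np.float64(-80.65086445708563)] [np.float64(525.63156743021), np.float64(523.6435797655396)]
corner [530.04587812  27.55688369] home [498.47369666  56.76642594]
corner rel dial nest 49.704073798406064 49.00356990779125
(342, 136) [521.2  17.7  26. ]
(331, 120) [531.7  37.3  26. ]
(247, 102) [509.7 131.9  26. ]
(324, 204) [4.398e+02 3.000e-01 2.600e+01]
```

apply_moves([
  [1,0,0,-15,0],
  [1,0,0,-20,-7.8],
  [1,0,0,-10,-7.8],
  [1,0,0,0,-7.8],
  [1,0,0,0,0],
  [1,-35,-12,0,0],
  [1,-40,-14,0,0],
  [1,-42,-14.5,0,0],
  [1,-42,-14.5,0,0],
  [1,-42,-14.5,0,0],
  [1,-39,-13.5,0,0],
  [1,0,0,0,0],
  [1,0,0,0,0],
])

```text
time_s: 11.6
eef_pos: [486.1, 65.0, 83.5]
ee_rot: [0.0, 0.632, 0.775, 0.0]
force: [-0.4, -0.1, -2.0]
grip_width: 0.153
grip_force: 58.9
```

Run:
```python
from h import *
p,R=tool();print(p.round(1),np.arctan2(R[1,0],R[0,0]),sense()['force']);print(to([486.6,64.5,52.5]))
K,W,_=cal("wrist");np.savez('w5.npz',K=K,W=W);im=imaging.capture("wrist");cv2.imwrite('pics/w5.png',im)
```

```text
[486.1  65.   83.5] 1.772792644879456 [-0.42003629 -0.05312798 -1.99809911]
[-0.6  0.4 31. ]
```

View pics/w5.png

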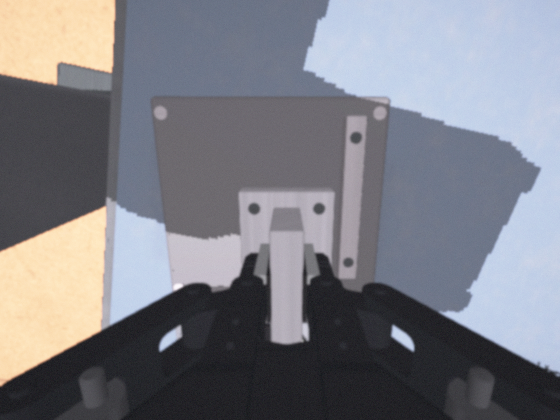

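The bracket is held square over the nest floor. Its foot's right edge is at (333,190), the long fence's inner edge runs from (347,115) to (340,278), and the plate's far edge is level at row 98.

Run:
```python
from h import *
B=np.load('w5.npz');K=B['K'];W=B['W'];t=0.204;X=np.array([np.cos(t),np.sin(t)]);Y=np.array([-np.sin(t),np.cos(t)])
p,R=tool()
for n,g,z in[('foot R',(334,190),55.7),('foot L',(240,191),55.7),('fence',(347,117),26),('fence',(341,277),26),('plateL',(152,98),12),('plateR',(388,98),12)]:
    q=onz(K,W,g,z)[:2];print(n,q.round(1),'nest rel tcp',((q-p[:2])@X).round(1),((q-p[:2])@Y).round(1))
```

```text
foot R [503.9 104.5] nest rel tcp 25.4 34.7
foot L [455.8  94.1] nest rel tcp -23.9 34.2
fence [506.9 143.5] nest rel tcp 36.2 72.3
fence [529.3  41.8] nest rel tcp 37.6 -31.9
plateL [387.6 131.1] nest rel tcp -83.2 84.3
plateR [531.7 160.6] nest rel tcp 63.9 84.0
```

apply_moves([
  [1,0,0,14,0],
  [1,0,0,12,0],
  [1,0,0,4,0],
  [1,0,0,1.5,0],
  [1,0,0,0,0],
  [1,0,0,0,0],
])

```text
time_s: 12.4
eef_pos: [486.1, 64.7, 51.9]
ee_rot: [0.0, 0.631, 0.775, 0.0]
force: [-0.5, -0.3, -3.0]
grip_width: 0.152
grip_force: 58.9
```

apply_moves([
  [1,0,0,0.5,0],
  [1,0,0,0,0],
  [1,0,0,0,0],
])

```text
time_s: 12.78
eef_pos: [486.2, 64.7, 51.8]
ee_rot: [0.0, 0.631, 0.775, 0.0]
force: [-2.0, -0.8, 5.4]
grip_width: 0.157
grip_force: 60.0
```

apply_moves([
  [1,0,0,0.5,0],
  [1,0,0,0,0],
  [1,0,0,0,0],
])

```text
time_s: 13.15
eef_pos: [486.2, 64.7, 51.7]
ee_rot: [0.0, 0.631, 0.775, 0.0]
force: [-5.4, -0.8, 13.7]
grip_width: 0.155
grip_force: 61.2
```

apply_moves([
  [1,0,3,-0.3,0],
  [1,0,3,0,0],
  [1,0,2,0,0],
  [1,0,1.5,0,0],
  [1,0,0,0,0],
  [1,0,0,0,0],
])

```text
time_s: 13.9
eef_pos: [495.6, 66.6, 51.8]
ee_rot: [0.0, 0.631, 0.775, 0.0]
force: [-2.1, -0.3, 7.5]
grip_width: 0.153
grip_force: 60.4
```

apply_moves([
  [1,0,1,0,0],
  [1,0,0,0,0],
])

```text
time_s: 14.15
eef_pos: [495.8, 66.6, 51.8]
ee_rot: [-0.0, 0.631, 0.775, -0.001]
force: [-9.0, -3.2, 12.1]
grip_width: 0.152
grip_force: 61.2
```

apply_moves([
  [1,0,0.7,0,0],
  [1,0,0,0,0],
])

```text
time_s: 14.4
eef_pos: [495.9, 66.7, 51.8]
ee_rot: [-0.001, 0.631, 0.775, -0.001]
force: [-11.8, -3.5, 15.5]
grip_width: 0.157
grip_force: 61.8
```

apply_moves([
  [1,-2.5,0,0,0],
  [1,-2.5,0,0,0],
  [1,-2,0,0,0],
  [1,-1,0,0,0],
  [1,0,0,0,0],
  [1,0,0,0,0],
])

```text
time_s: 15.15
eef_pos: [497.1, 60.3, 51.8]
ee_rot: [-0.002, 0.631, 0.775, -0.0]
force: [-12.2, 6.8, 17.4]
grip_width: 0.157
grip_force: 61.9
```

apply_moves([
  [1,-1,0,0,0],
  [1,0,0,0,0],
])

```text
time_s: 15.4
eef_pos: [497.3, 59.4, 51.8]
ee_rot: [-0.002, 0.631, 0.775, -0.0]
force: [-11.9, 7.7, 16.4]
grip_width: 0.149
grip_force: 61.9
```

apply_moves([
  [1,-1,0,0,0],
  [1,0,0,0,0],
])

```text
time_s: 15.65
eef_pos: [497.5, 58.5, 51.8]
ee_rot: [-0.002, 0.631, 0.775, -0.0]
force: [-12.5, 7.7, 16.1]
grip_width: 0.159
grip_force: 61.9
```

apply_moves([
  [1,-0.8,0,0,0],
  [1,0,0,0,0],
])

```text
time_s: 15.9
eef_pos: [497.7, 57.9, 51.8]
ee_rot: [-0.002, 0.631, 0.775, -0.0]
force: [-10.9, 9.8, 17.1]
grip_width: 0.151
grip_force: 61.9
```

apply_moves([
  [1,-0.7,0,0,0],
  [1,0,0,0,0],
])

```text
time_s: 16.15
eef_pos: [497.7, 57.8, 51.8]
ee_rot: [-0.003, 0.632, 0.775, 0.0]
force: [-12.6, 13.5, 18.0]
grip_width: 0.152
grip_force: 62.0
```

apply_moves([
  [1,-0.6,0,0,0],
  [1,0,0,0,0],
])

```text
time_s: 16.4
eef_pos: [497.7, 57.7, 51.9]
ee_rot: [-0.003, 0.632, 0.775, 0.0]
force: [-12.4, 18.0, 19.0]
grip_width: 0.152
grip_force: 62.2
```

apply_moves([
  [1,-0.3,0.5,0,0],
  [1,0,0,0,0],
  [1,0,0,0,0],
  [1,0,0,0,0],
  [1,0,0,0,0],
])

```text
time_s: 17.02
eef_pos: [497.7, 57.7, 51.9]
ee_rot: [-0.003, 0.632, 0.775, 0.0]
force: [-15.0, 19.7, 22.1]
grip_width: 0.157
grip_force: 62.7
```

Run:
```python
from h import *
p,R=tool();f=np.array(sense()['force']);print(p.round(1),np.arctan2(R[1,0],R[0,0]),(R.T@f).round(1),R[:,2].round(4))
w=imaging.capture("wrist");s=imaging.capture("side")
a=cv2.resize(w[130:330,170:430],(520,400),interpolation=3);b=cv2.resize(s[160:260,235:375],(560,400),interpolation=3)[:,140:420]
cv2.imwrite('pics/f.png',np.hstack([a,b]))
```

```text
[497.7  57.7  51.9] 1.7745891863064245 [ 22.5 -10.8 -21.9] [-0.0053  0.0044 -1.    ]
```

View pics/f.png

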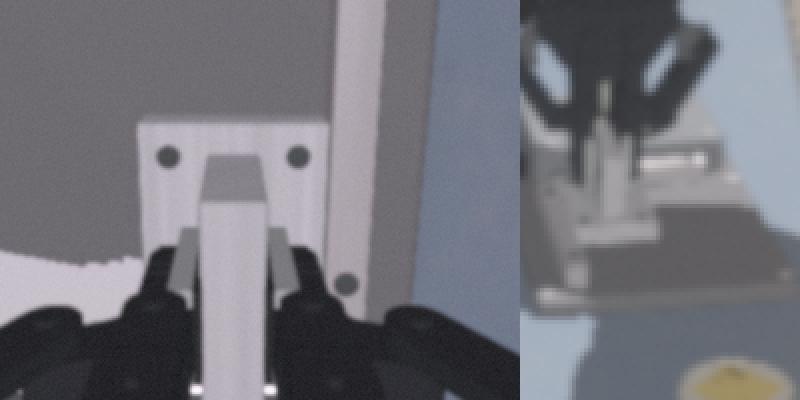

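The bracket lies flat and parallel along the long fence. The tool stalled within about 1 mm of the computed home in both directions, with about 11 N against the long fence and 22 N against the short one (some of that friction). I'm handing in.

```bash
python3 -c "
from rig import ctrl
print(ctrl.finish_job())"
```

```text
the job is handed in; nothing more can be done
None
```

I've handed the job in; no verdict came back. The dial was at the bold mark when I last looked, before I fetched the bracket. The bracket was flat in the corner, still gripped, and pressed against both fences (about 11 N long side, up to 22 N short side), at about 17 s of the 64 s allowed.

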